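Seat the orifice disc and offer up the union nut

TASK

Set the plain cream porcelain disc flat and centred on the narrow brass seat on top of the dark red nozzle block and let go of it. Then pick up the steel union nut, carry it over the grey test panel, and finish still holding it level and centred about a centimetre above the seated disc, touching neither disc nor block, so that I can start its thread by hand. Never touch the panel or its brass toggle, and leave the blue-ringed spare disc, the tin cup and the wrench where they are.

Things in the scene. Friction and masses are not known exactly. Their poses are not given: they have to be found in the camera images.
- disc: the plain cream porcelain orifice disc: solid, 32 mm across, 8 mm thick, 16 g, with a black pinhole mark in the middle, lying flat on the cork mat beside the spare. Origin: centre of its underside; z is its axis, up.
- spare: the spare disc, to be left alone: same size and cream colour but with a broad blue ring on its top face, about 100 mm from the plain disc on the same mat; which end of the mat each lies on varies. Origin: centre of its underside.
- mat: thin fixed cork mat under the two discs, 190 mm (its x) by 80 mm (its y), 4 mm thick. Origin: centre of its underside. The discs lie near its long centre line, about 50 mm either side of its middle.
- nut: chunky hexagonal steel union nut, about 0.27 kg, 28 mm high, 52 mm across the flats, 60 mm across the corners, 38 mm hexagonal bore with a narrower lip (26 mm across flats) at the top, standing open side down on the bench. Origin: centre of its underside; z is its axis, up; its own x axis (and every 60 degrees from it) points square at a flat.
- nozzle: fixed cast-iron nozzle block painted dark red: foot 90 x 90 x 14 mm, body 60 x 60 mm up to 55 mm high, then a round threaded steel stub 36 mm across up to 80 mm, and on it the narrow brass seat 22 mm across up to 90 mm high. Origin: centre of its underside.
- seat (a point): centre of the flat top of the brass seat, 90 mm above the bench, upright (z up). The disc, wider than the seat, overhangs it by 5 mm all round when centred.
- panel: fixed grey pump test panel, a low console 280 mm long (its x), 50 mm thick (its y), 120 mm high, with gauges on its sides, standing between the side where nut and discs lie (negative y) and the nozzle block (positive y). Origin: centre of its underside.
- toggle_tip (a point): tip of the small brass toggle on the middle of the panel's top; the toggle reaches up to 160 mm above the bench, leans either way along the panel and flips if knocked.
- cup: dented tin funnel-shaped catch cup, empty, bystander: 80 mm across its mouth, 48 mm across the foot, 68 mm high. Origin: centre of its underside.
- wrench: steel wrench, bystander, about 170 mm long, lying on the bench beyond the nozzle block.

How it is judged:
By the outcome, as a careful person would: the job done as asked, in the order asked, and still so for the second after the job is handed in, while the arm keeps its last pose, push and grip.
It also fails if it takes over 59 s, if anything falls off the work surface, if the arm or the gripper's body presses on something with over 40 N, if the wrist force passes 120 N, or if a joint passes its speed limit or range.

ROBOT

A 6-joint arm with a two-finger parallel gripper is mounted at the origin on the work surface. World frame = base frame: x ahead of the robot, y to its left, z up, the work surface at z = 0. Lengths are in m, angles in rad, forces in N, time in s.
With the tool pointing down it reaches from about 0.325 to 0.85 m from the base axis. Payload 4.4 kg.
Tool frame: the origin (TCP) lies at the very end of the fingers, on their centre line; the grasp point (between the pads) lies 19 mm behind it; z points along the fingers, y is the line along which they close (so a half turn about z gives the same grasp; the last joint's range is limited). The gripper opens to 94 mm and grips with 3 to 60 N. Pads are 16 mm wide; open, the fingers measure 119 mm over their backs; the gripper's body (75 mm by 177 mm) begins 78 mm behind the grasp point.
Start: joints at [-1.433, 0.207, 1.542, -0, 1.393, -0.15], TCP at [0.163, -0.551, 0.205] pointing down, gripper open.
Joint ranges: [-2.73, 2.73], [-0.86, 2.22], [0.23, 2.46], [-1.11, 4.25], [0.08, 2.63], [-2.82, 2.82]. Speed limits (rad/s): [2.79, 2.79, 3.14, 3.14, 3.14, 3.14].

INTERFACE

Orientations are given as a unit quaternion [x, y, z, w].
In Python, from plant import robot, eyes, workorder, probe_bus gives the robot as it stands (robot), with the cameras (eyes), the job (workorder) and the readings (probe_bus).
- The arm moves only by the tool step_hand, called after "Call:" by a JSON object that holds its "fn" and its "kwargs". Schema: {"type":"object","properties":{"motion":{"type":"object","properties":{"increments":{"type":"array","items":{"type":"array","items":{"type":"number"},"minItems":7,"maxItems":7},"minItems":1,"maxItems":8}},"additionalProperties":false,"required":["increments"]},"only":{"type":"string"},"quiet":{"type":"boolean"},"lines":{"type":"string"}},"required":["motion"],"additionalProperties":false}. motion is an object whose key "increments" holds a list of rows, 1 to 8 of them, each of 7 numbers: a rotation vector rx, ry, rz in rad, then dx, dy, dz in m, then the opening from 0.0 (shut) to 1.0 (fully open); each row shifts and turns the commanded pose from where the row before left it, along the tool's axes as they then stand; what a row does not reach is not made up. A row lasts 1/10 s, in which the tool goes at most 0.05 m and 0.15 rad, less where a joint would pass 70% of its speed; a pose out of reach is approached as far as the arm can. The fingers move at their own pace and stop on an object; the grip force is fixed at half the most. Time passes only in rows, so rows that do not move let the fingers close. The tool returns the time, the measured TCP pose, the force, the opening and the grip force at its end. only (a regular expression) keeps the lines of the reply that match it, lines (a string "A,B") keeps lines A to B, and quiet returns only ok. Input that does not fit is refused with a message, and nothing moves.
- probe_bus.get_state(): the state, without advancing time (a new reading comes with each control period).
- eyes.grab_frame(name): name is "scene" or "top" or "wrist"; returns the picture (400x640x3 uint8, red, green, blue); there is no depth.
- eyes.get_calibration(name): a dict with "intrinsics" (3x3 intrinsics, pixels), "origin" and "attitude" of the camera in the world. Camera axes: x right, y down, z forward; pixel columns grow to the right and rows downward; lengths in m; the calibration is good to about 2 mm. A picture is of the moment at which its call begins: read the wrist's pose just before it. get_calibration takes no time and is no camera call; for the wrist camera it gives the pose at the moment of the call.
- workorder.close_job(): hands the job in; it is judged then, once.
The state is a dict: "clock": time; "joint_pos": joint angles; "qvel": joint speeds; "tau": joint torques, N m; "tool_pos": TCP position; "orientation": TCP orientation; "ft_force": force on the tool from outside, world axes, zero at the start; "ft_torque": the same for the moment, N m; "opening": opening from 0.0 (shut) to 1.0 (fully open); "grasp_force": force on a finger pad.
Only numpy, scipy, OpenCV 4.12 (cv2) and the standard library are available. Lean on these libraries where they do the work, as an engineer would, in place of code of your own. Each camera call takes 0.05 s, during which the arm holds its last target. There are 200 camera calls.

## Working session

There is one attempt and no reset: what is moved stays moved. The work goes in short steps, Python scripts to look and compute and a tool call to move; the robot and the scene stay as the last step left them, time stands still between calls to the robot, and variables do not carry over. Pictures are saved under pics/ and viewed, at most 14 in all, crops included, and the job is handed in when it is done.

```bash
ls; mkdir -p pics; python3 - <<'E'
from plant import robot, eyes, workorder, probe_bus
import cv2,numpy as np
a=[]
for n in("scene","top"):
    im=eyes.grab_frame(n); np.save(f"pics/{n}0.npy",im); cv2.imwrite(f"pics/{n}0.png",im[:,:,::-1])
    c=eyes.get_calibration(n);print(n,c)
s=probe_bus.get_state();print(s)
E
```

```text
pics
plant.py
scene {'intrinsics': array([[385.04411611,   0.        , 322.00944169],
       [  0.        , 385.04411611, 203.11831328],
       [  0.        ,   0.        ,   1.        ]]), 'origin': array([ 1.10469013, -0.53204765,  0.77076835]), 'attitude': array([ 0.83629544,  0.3655843 , -0.1655235 , -0.37357734])}
top {'intrinsics': array([[414.53703314,   0.        , 320.71598907],
       [  0.        , 414.53703314, 197.01522485],
       [  0.        ,   0.        ,   1.        ]]), 'origin': array([ 0.4339828 , -0.03408328,  0.96471047]), 'attitude': array([-0.69759976,  0.70984706, -0.06952233,  0.06810563])}
{'clock': 0.1, 'joint_pos': array([-1.43352613e+00,  2.07354415e-01,  1.54279568e+00, -1.67113129e-05,
        1.39349489e+00, -1.50474610e-01]), 'qvel': array([ 6.49773518e-05, -1.78780490e-03, -3.72302394e-03,  7.66266359e-04,
       -4.29043622e-04,  3.25077723e-05]), 'tau': array([-4.82325540e-04, -3.71864963e+01, -2.82293415e+01,  6.99932151e-02,
        3.11825448e-02, -5.44509248e-05]), 'tool_pos': array([ 0.16307682, -0.55063356,  0.20440309]), 'orientation': array([ 9.89667473e-01,  1.43377964e-01, -1.44806997e-06, -1.02619624e-03]), 'ft_force': array([-0.42273974,  0.36531634,  0.77937824]), 'ft_torque': array([ 0.03188704,  0.03682718, -0.01516259]), 'grasp_force': 0.0, 'opening': 1.0003489739455607}
```

View pics/top0.png

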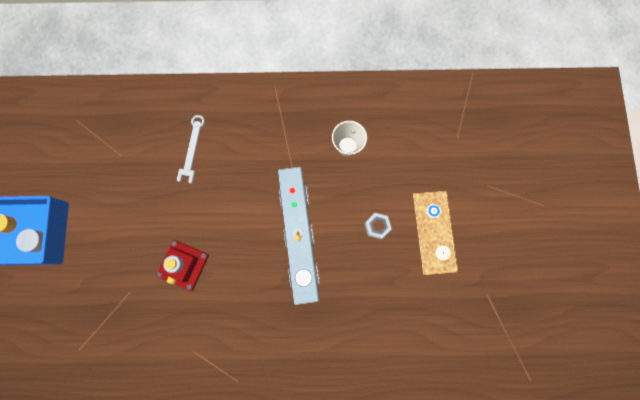

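View pics/scene0.png

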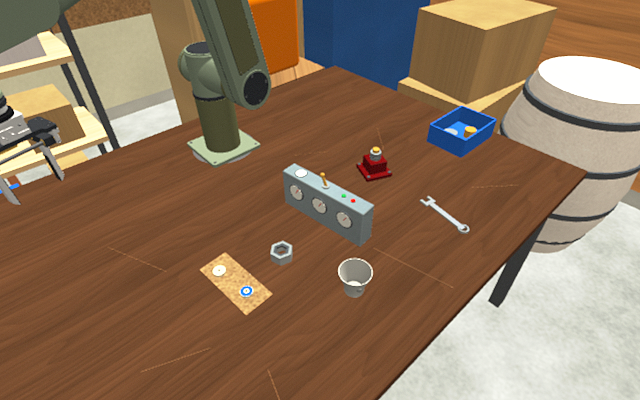

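Top view: the plain disc is at (443,253), spare at (434,211), nut at (378,225) and seat at (172,264). The toggle is near (297,236), the cup at (349,137) and the wrench at (192,150). The scene view agrees: plain disc (219,270), nut (281,252), seat (376,151). Now measuring them by colour and ray casting.

```bash
cat > h.py <<'E'
import numpy as np,cv2
from scipy.spatial.transform import Rotation as R
from plant import robot, eyes, workorder, probe_bus
def ray(c,uv):
    d=np.linalg.solve(c["intrinsics"],[uv[0],uv[1],1.]); return R.from_quat(c["attitude"]).apply(d)
def onz(c,uv,z):
    d=ray(c,uv);o=c["origin"];return o+d*(z-o[2])/d[2]
def proj(c,p):
    q=c["intrinsics"]@R.from_quat(c["attitude"]).inv().apply(np.array(p)-c["origin"]);return q[:2]/q[2]
def blobs(im,lo,hi,roi,mn=20):
    x0,y0,x1,y1=roi
    h=cv2.cvtColor(im[y0:y1,x0:x1],cv2.COLOR_RGB2HSV); m=cv2.inRange(h,lo,hi)
    cs,_=cv2.findContours(m,cv2.RETR_EXTERNAL,cv2.CHAIN_APPROX_NONE)
    return [c+np.array([[x0,y0]]) for c in sorted(cs,key=cv2.contourArea,reverse=True) if cv2.contourArea(c)>=mn]
def cen(c):
    M=cv2.moments(c);return np.array([M["m10"]/M["m00"],M["m01"]/M["m00"]])
E
python3 - <<'E'
from h import *
im=np.load("pics/top0.npy");c=eyes.get_calibration("top")
print(proj(c,[0,0,0]),proj(c,[.163,-.551,.2]),proj(eyes.get_calibration("scene"),[0,0,0]))
for p in [(443,253),(434,205),(378,213),(378,225),(450,265),(172,264),(175,262),(185,265),(297,236),(430,230),(285,200)]:
    print(p,im[p[1],p[0]],cv2.cvtColor(im[p[1]:p[1]+1,p[0]:p[0]+1],cv2.COLOR_RGB2HSV)[0,0])
a=im[200:280,340:480];b=im[225:305,140:220];d=im[160:310,265:335]
cv2.imwrite("pics/crop1.png",np.hstack([cv2.resize(a,(560,320),interpolation=0),np.zeros((320,0,3),np.uint8)])[:,:,::-1])
A=cv2.resize(b,(400,400),interpolation=0);D=cv2.resize(d,(210,450),interpolation=0)
o=np.zeros((450,620,3),np.uint8);o[:400,:400]=A;o[:,410:]=D;cv2.imwrite("pics/crop2.png",o[:,:,::-1])
E
```

```text
[307.82670601 491.79969389] [629.60182558 437.06106659] [223.63500993 146.20785488]
(443, 253) [217 215 174] [ 29  51 217]
(434, 205) [134 194 246] [104 116 246]
(378, 213) [173 156 151] [  7  32 173]
(378, 225) [133  88  61] [ 11 138 133]
(450, 265) [232 189 128] [ 18 114 232]
(172, 264) [245 225 110] [ 26 141 245]
(175, 262) [196 155  86] [ 19 143 196]
(185, 265) [173  38  40] [  0 199 173]
(297, 236) [244 217 100] [ 24 151 244]
(430, 230) [231 188 126] [ 18 116 231]
(285, 200) [196 215 227] [102  35 227]
```

View pics/crop2.png

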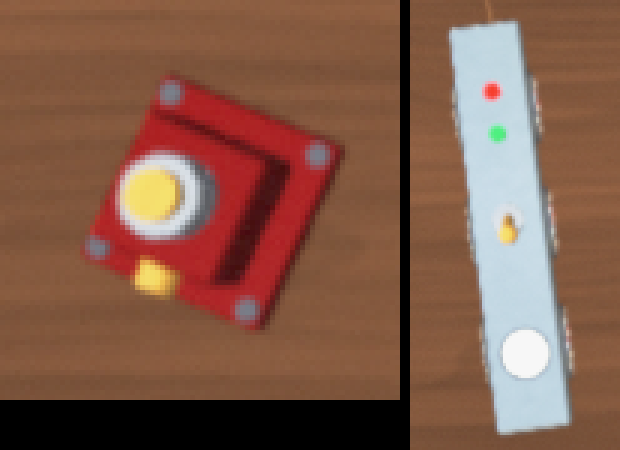

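The crop shows the yellow seat disc at about (170.5,263.5) in the top image, and the toggle leaning along the panel towards −x, with its tip near (297.5,238).

```bash
python3 - <<'E'
from h import *
im=np.load("pics/top0.npy");c=eyes.get_calibration("top")
im2=np.load("pics/scene0.npy");c2=eyes.get_calibration("scene")
def rep(n,cs,z,C=c,k=1):
    for q in cs[:k]:
        w=[onz(C,p[0],z) for p in q]; e=cv2.minAreaRect(q)
        P=np.array([x[:2] for x in w],np.float32); (cx,cy),(a,b),t=cv2.minAreaRect(P)
        print(n,cen(q).round(1),onz(C,cen(q),z).round(4),"rect",np.round([cx,cy,a,b,t],4))
rep("disc top",blobs(im,(24,15,170),(40,90,255),(415,230,475,275)),.012)
rep("spare",blobs(im,(95,60,120),(125,255,255),(415,190,460,230)),.012)
rep("mat",blobs(im,(8,60,170),(26,190,255),(400,180,470,285)),.004)
rep("seat top",blobs(im,(20,110,200),(35,255,255),(155,250,185,270)),.09)
rep("panel",blobs(im,(90,15,160),(115,70,255),(270,160,325,310)),.12)
rep("toggle",blobs(im,(15,90,150),(35,255,255),(285,220,310,250),5),.16)
q=blobs(im,(0,0,110),(180,75,255),(355,205,400,245))
rep("nut",q,.028,k=1);rep("nutZ0",q,0.014)
rep("cup",blobs(im,(15,5,150),(45,90,255),(325,115,375,160)),.068)
print("scene")
rep("disc",blobs(im2,(20,10,170),(40,90,255),(205,258,232,282)),.012,c2)
rep("seat",blobs(im2,(15,100,150),(35,255,255),(366,143,386,160),5),.09,c2)
rep("toggle",blobs(im2,(12,90,130),(35,255,255),(315,168,335,192),5),.15,c2)
rep("nut",blobs(im2,(0,0,90),(180,60,255),(265,235,298,268)),.02,c2)
# nut top hex rim edges
cv2.imwrite("pics/nut.png",np.hstack([cv2.resize(im[205:245,355:400],(405,360),interpolation=0),cv2.resize(im2[235:270,262:300],(380,360),interpolation=0)])[:,:,::-1])
E
```

```text
spare [433.5 210.3] [ 0.5859 -0.2996  0.012 ] rect [ 5.85600e-01 -2.99600e-01  2.56000e-02  2.62000e-02  8.61308e+01]
mat [434.7 232.6] [ 0.5348 -0.301   0.004 ] rect [ 0.537  -0.3008  0.1911  0.082   3.6326]
seat top [170.  263.5] [0.4708 0.2793 0.09  ] rect [4.70900e-01 2.80100e-01 1.89000e-02 1.85000e-02 8.90018e+01]
panel [297.4 235.9] [0.5208 0.0116 0.12  ] rect [0.5266 0.0125 0.2761 0.0487 6.7712]
toggle [297.3 236.6] [0.5153 0.0097 0.16  ] rect [5.16500e-01 9.30000e-03 9.70000e-03 1.56000e-02 8.95558e+01]
nut [377.7 225.5] [ 0.5507 -0.166   0.028 ] rect [ 0.5515 -0.1661  0.0542  0.0637 43.3279]
nutZ0 [377.7 225.5] [ 0.5524 -0.168   0.014 ] rect [ 0.5532 -0.1681  0.055   0.0647 43.3279]
cup [348.9 137.3] [ 0.7481 -0.1038  0.068 ] rect [ 7.47900e-01 -1.04100e-01  7.74000e-02  7.86000e-02  8.90067e+01]
scene
disc [218.8 269.9] [ 0.4867 -0.3143  0.012 ] rect [ 4.86700e-01 -3.14300e-01  3.22000e-02  3.12000e-02  4.71476e+01]
seat [375.7 148.5] [0.468 0.282 0.09 ] rect [0.4696 0.2818 0.0265 0.0243 2.9136]
toggle [323.  177.3] [0.5193 0.0082 0.15  ] rect [5.22400e-01 4.50000e-03 1.20000e-02 5.60000e-02 5.40284e+01]
nut [281.1 252.4] [ 0.5527 -0.1695  0.02  ] rect [ 0.5521 -0.1691  0.0563  0.0784 53.0748]
```

View pics/nut.png

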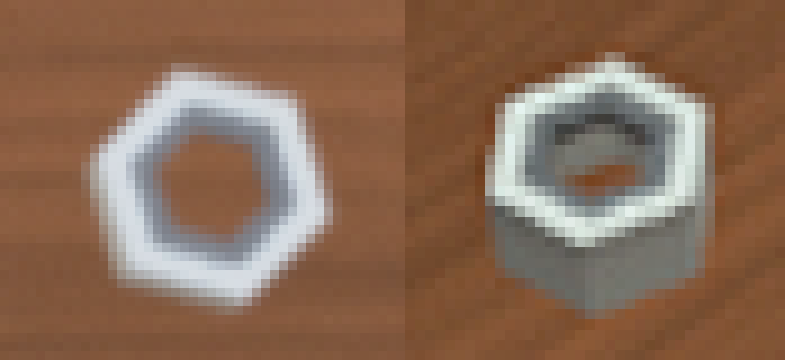

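The second nut view agrees: the nut stands upright, with its corners clear in the top view. I'll refine it with the wrist camera. Next I check the disc in the top view and work out the move above it.

```bash
cat >> h.py <<'E'
def to(p,yaw=None):
    "tool-axes shift to world TCP p; tilt to correct; yaw = wanted world angle of the closing axis (mod 180)"
    s=probe_bus.get_state();r=R.from_quat(s["orientation"]);m=r.as_matrix()
    print("t",round(s["clock"],2),"tcp",s["tool_pos"].round(4),"close-axis deg",round(np.degrees(np.arctan2(m[1,1],m[0,1])),2),"zaxis",m[:,2].round(4),"op",round(s["opening"],3))
    print("shift(tool)",r.inv().apply(np.array(p)-s["tool_pos"]).round(4))
    if yaw is not None:
        d=np.radians(yaw)-np.arctan2(m[1,1],m[0,1]); d=(d+np.pi/2)%np.pi-np.pi/2
        print("rz",round(-d,4))
E
python3 - <<'E'
from h import *
im=np.load("pics/top0.npy");c=eyes.get_calibration("top")
h=cv2.cvtColor(im[246:260,434:452],cv2.COLOR_RGB2HSV);print(h[7,:,0],h[7,:,1])
for q in blobs(im,(15,0,150),(40,85,255),(415,230,475,275))[:2]:print(cen(q),onz(c,cen(q),.012),cv2.contourArea(q))
to([.487,-.3135,.2])
E
```

```text
[20 23 30 30 30 30 30 30 30 29 30 30 30 30 30 30 24 18] [106  76  15   4   3   3   3   4  30  51  18   5   3   3   4   8  62 106]
[442.43094496 252.403946  ] [ 0.48839407 -0.31319643  0.012     ] 160.5
t 0.1 tcp [ 0.1631 -0.5506  0.2044] close-axis deg -73.51 zaxis [-3.e-04  2.e-03 -1.e+00] op 1.0
shift(tool) [ 0.3779 -0.1354  0.0048]
```

Call:
{"fn": "step_hand", "kwargs": {"motion": {"increments":[[0, 0, 0, 0.042, -0.015, 0, 0.8], [0, 0, 0, 0.042, -0.015, 0, 0.7], [0, 0, 0, 0.042, -0.015, 0, 0.7], [0, 0, 0, 0.042, -0.015, 0, 0.7], [0, 0, 0, 0.042, -0.015, 0, 0.7], [0, 0, 0, 0.042, -0.015, 0, 0.7], [0, 0, 0, 0.042, -0.015, 0, 0.7], [0, 0, 0, 0.042, -0.015, 0, 0.7]]}}}

```text
clock: 0.9
tool_pos: [0.4523, -0.3394, 0.205]
orientation: [0.99, 0.143, -0.0, -0.0]
ft_force: [-0.1, 0.1, 0.0]
opening: 0.702
grasp_force: 0.0
```

Call:
{"fn": "step_hand", "kwargs": {"motion": {"increments":[[0, 0, 0, 0.042, -0.015, 0.005, 0.7], [0, 0, 0, 0, 0, 0, 0.7], [0, 0, 0, 0, 0, 0, 0.7]]}}}

```text
clock: 1.2
tool_pos: [0.4874, -0.3136, 0.1996]
orientation: [0.989, 0.145, -0.001, -0.0]
ft_force: [-0.9, -0.1, -0.2]
opening: 0.698
grasp_force: 0.0
```

```bash
python3 - <<'E'
from h import *
to([.4875,-.3137,.1])
c=eyes.get_calibration("wrist");im=eyes.grab_frame("wrist");np.save("pics/w1.npy",im);cv2.imwrite("pics/w1.png",im[:,:,::-1])
print(proj(c,[.4875,-.3137,.012]),proj(c,[.551,-.168,.028]),c["origin"])
E
```

```text
t 1.2 tcp [ 0.4874 -0.3136  0.1996] close-axis deg -73.37 zaxis [-1.8e-03  7.0e-04 -1.0e+00] op 0.698
shift(tool) [0.0003 0.0003 0.0996]
[316.36784817 181.05358477] [210.26726896  95.84525526] [ 0.55734066 -0.29325156  0.3791617 ]
```

View pics/w1.png

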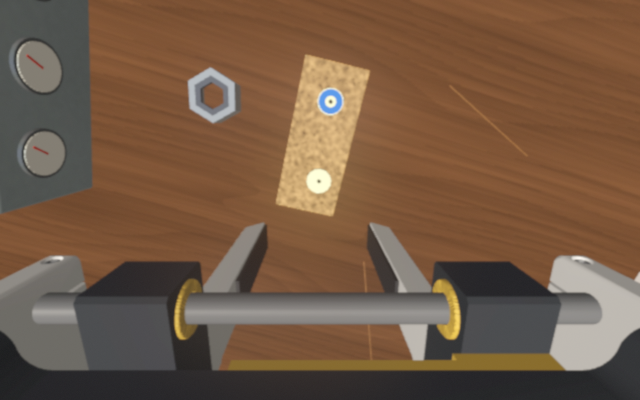

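The wrist view shows the plain disc at (318.5,181), spare at (330,101) and nut at (212,95). Predictions are within 2 px.

```bash
python3 - <<'E'
from h import *
im=np.load("pics/w1.npy");c=eyes.get_calibration("wrist")
q=blobs(im,(20,0,200),(40,80,255),(295,160,345,200))[0];uv=cen(q);p=onz(c,uv,.012);print("disc",uv,p,cv2.contourArea(q))
q=blobs(im,(0,0,95),(180,70,255),(180,60,245,130))[0]
P=np.array([onz(c,x[0],.028)[:2] for x in q]);
print("nut rect",cen(q),onz(c,cen(q),.028),cv2.minAreaRect(P.astype(np.float32)*1000))
# hex fit: width vs direction from convex hull
for t in range(-90,90,6):
    d=P@[np.cos(np.radians(t)),np.sin(np.radians(t))]; print(t,round((d.max()-d.min())*1000,1),end='; ')
print();to([p[0],p[1],.005])
E
```

```text
disc [318.3402418  180.63592401] [ 0.48815217 -0.31695742  0.012     ] 482.5
nut rect [213.29348162  95.5214705 ] [ 0.55205331 -0.17224731  0.028     ] ((551.1009521484375, -172.59579467773438), (65.81112670898438, 54.342864990234375), 74.98348236083984)
-90 64.5; -84 62.7; -78 60.3; -72 60.2; -66 62.1; -60 63.4; -54 64.0; -48 64.0; -42 63.2; -36 61.7; -30 59.6; -24 57.2; -18 55.1; -12 55.1; -6 57.3; 0 59.1; 6 60.3; 12 60.8; 18 60.7; 24 60.1; 30 59.4; 36 58.4; 42 57.2; 48 58.4; 54 60.7; 60 62.7; 66 64.5; 72 65.5; 78 65.9; 84 65.5; 
t 1.25 tcp [ 0.4867 -0.3145  0.1998] close-axis deg -73.48 zaxis [-1.5e-03  3.0e-04 -1.0e+00] op 0.701
shift(tool) [0.0009 0.0029 0.1948]
```

Call:
{"fn": "step_hand", "kwargs": {"motion": {"increments":[[0, 0, 0, 0.001, 0.001, 0.045, 0.7], [0, 0, 0, 0, 0, 0.045, 0.6], [0, 0, 0, 0, 0, 0.045, 0.6], [0, 0, 0, 0, 0, 0.035, 0.6], [0, 0, 0, 0, 0, 0.015, 0.6], [0, 0, 0, 0, 0, 0.005, 0.6], [0, 0, 0, 0, 0, 0, 0.6], [0, 0, 0, 0, 0, 0, 0.6]]}}}

```text
clock: 2.05
tool_pos: [0.49, -0.317, 0.0127]
orientation: [0.99, 0.143, 0.001, 0.002]
ft_force: [0.4, -0.5, 0.0]
opening: 0.598
grasp_force: 0.0
```

```bash
python3 - <<'E'
from h import *
to([.4882,-.3155,.0065])
E
```

```text
t 2.05 tcp [ 0.49   -0.317   0.0127] close-axis deg -73.55 zaxis [ 0.0032 -0.0029 -1.    ] op 0.598
shift(tool) [-0.0013 -0.002   0.0062]
```

Call:
{"fn": "step_hand", "kwargs": {"motion": {"increments":[[0, 0, 0, -0.001, 0, 0.005, 0.6], [0, 0, 0, 0, 0, 0.001, 0.5], [0, 0, 0, 0, 0, 0, 0.4], [0, 0, 0, 0, 0, 0, 0.3], [0, 0, 0, 0, 0, 0, 0.1], [0, 0, 0, 0, 0, 0, 0], [0, 0, 0, 0, 0, 0, 0], [0, 0, 0, 0, 0, 0, 0]]}}}

```text
clock: 2.85
tool_pos: [0.4878, -0.3156, 0.0047]
orientation: [0.99, 0.143, 0.0, 0.0]
ft_force: [-0.1, 0.6, 1.5]
opening: 0.326
grasp_force: 30.0
```

```bash
python3 - <<'E'
from h import *
c=eyes.get_calibration("wrist");im=eyes.grab_frame("wrist");np.save("pics/w2.npy",im);cv2.imwrite("pics/w2.png",im[:,:,::-1])
to([.488,-.315,.25])
E
```

```text
t 2.9 tcp [ 0.4878 -0.3156  0.0047] close-axis deg -73.51 zaxis [ 3.e-04 -1.e-04 -1.e+00] op 0.329
shift(tool) [ 0.0004 -0.0005 -0.2453]
```

View pics/w2.png

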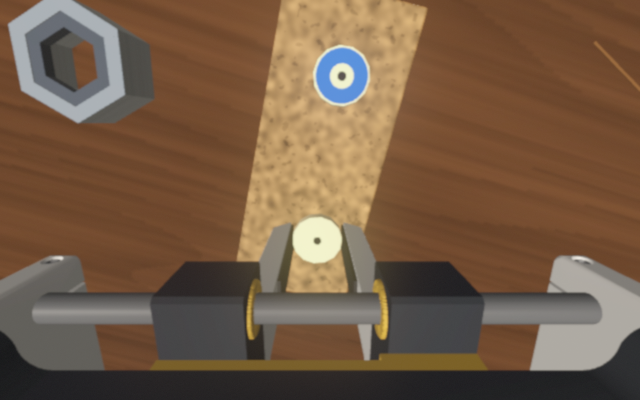

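The disc is held between the pads, with its pinhole at (317,240). Next: lift and locate the disc in the tool frame, using the same camera that will see the seat.

```bash
python3 - <<'E'
from h import *
im=np.load("pics/w2.npy");c=eyes.get_calibration("wrist");s=probe_bus.get_state()
q=blobs(im,(20,0,180),(40,80,255),(285,210,350,270))[0];e=cv2.minAreaRect(q);print(cen(q),e)
for z in(.012,):
    p=onz(c,cen(q),z);print(p,"disc in tool",R.from_quat(s["orientation"]).inv().apply(p-s["tool_pos"]))
to([.488,-.315,.26])
E
```

```text
[316.5628294  239.24318077] ((317.0, 239.5), (47.0, 48.0), 90.0)
[ 0.48891298 -0.31570969  0.012     ] disc in tool [ 0.00106088  0.00041124 -0.00733373]
t 2.9 tcp [ 0.4878 -0.3156  0.0047] close-axis deg -73.51 zaxis [ 3.e-04 -1.e-04 -1.e+00] op 0.329
shift(tool) [ 0.0004 -0.0005 -0.2553]
```

Call:
{"fn": "step_hand", "kwargs": {"motion": {"increments":[[0, 0, 0, 0, 0, -0.02, 0], [0, 0, 0, 0, 0, -0.04, 0], [0, 0, 0, 0, 0, -0.05, 0], [0, 0, 0, 0, 0, -0.05, 0], [0, 0, 0, 0, 0, -0.05, 0], [0, 0, 0, 0, 0, -0.045, 0], [0, 0, 0, 0, 0, 0, 0]]}}}

```text
clock: 3.6
tool_pos: [0.4911, -0.3186, 0.2684]
orientation: [0.99, 0.143, 0.005, 0.006]
ft_force: [0.2, 0.1, 0.9]
opening: 0.33
grasp_force: 30.0
```

```bash
python3 - <<'E'
from h import *
to([.469,.2805,.26])
E
```

```text
t 3.6 tcp [ 0.4911 -0.3186  0.2684] close-axis deg -73.51 zaxis [ 0.0122 -0.0107 -0.9999] op 0.33
shift(tool) [ 0.1488 -0.5808  0.0017]
```

Call:
{"fn": "step_hand", "kwargs": {"motion": {"increments":[[0, 0, 0, 0.01, -0.04, 0, 0], [0, 0, 0, 0.012, -0.048, 0, 0], [0, 0, 0, 0.012, -0.048, 0, 0], [0, 0, 0, 0.012, -0.048, 0, 0], [0, 0, 0, 0.012, -0.048, 0, 0], [0, 0, 0, 0.012, -0.048, 0, 0], [0, 0, 0, 0.012, -0.048, 0, 0], [0, 0, 0, 0.012, -0.048, 0, 0]]}}}

```text
clock: 4.4
tool_pos: [0.4701, 0.0735, 0.2585]
orientation: [0.99, 0.143, -0.0, -0.0]
ft_force: [0.8, 0.1, 0.1]
opening: 0.328
grasp_force: 30.0
```

```bash
python3 - <<'E'
from h import *
to([.469,.2805,.26])
E
```

```text
t 4.4 tcp [0.4701 0.0735 0.2585] close-axis deg -73.53 zaxis [-9.e-04 -1.e-04 -1.e+00] op 0.328
shift(tool) [ 0.0577 -0.1988 -0.0015]
```

Call:
{"fn": "step_hand", "kwargs": {"motion": {"increments":[[0, 0, 0, 0.012, -0.045, 0, 0], [0, 0, 0, 0.012, -0.045, 0, 0], [0, 0, 0, 0.012, -0.045, 0, 0], [0, 0, 0, 0.012, -0.04, 0.02, 0], [0, 0, 0, 0.008, -0.022, 0.04, 0], [0, 0, 0, 0, 0, 0.04, 0], [0, 0, 0, 0, 0, 0, 0], [0, 0, 0, 0, 0, 0, 0]]}}}

```text
clock: 5.2
tool_pos: [0.4679, 0.2759, 0.1585]
orientation: [0.99, 0.143, -0.001, 0.0]
ft_force: [0.4, -0.5, -0.3]
opening: 0.331
grasp_force: 30.0
```

```bash
python3 - <<'E'
from h import *
c=eyes.get_calibration("wrist");im=eyes.grab_frame("wrist");np.save("pics/w3.npy",im);cv2.imwrite("pics/w3.png",im[:,:,::-1])
to([.469,.2805,.091])
print(proj(c,[.469,.2805,.09]))
E
```

```text
t 5.25 tcp [0.4696 0.2763 0.1605] close-axis deg -73.55 zaxis [ 1.2e-03  3.0e-04 -1.0e+00] op 0.331
shift(tool) [ 0.0005 -0.0042  0.0695]
[311.41209048 204.63015306]
```

View pics/w3.png

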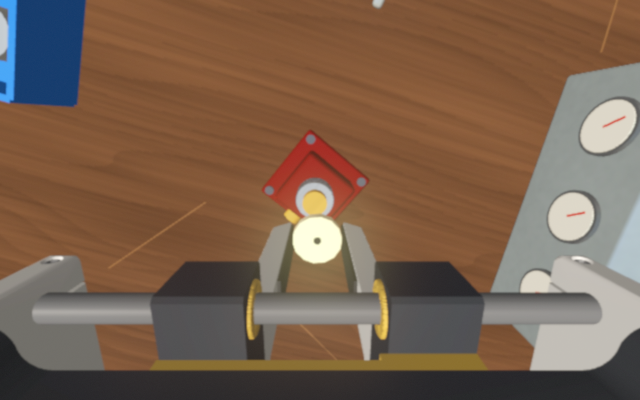

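The seat shows at (315,203), unobstructed apart from its lower edge near the held disc, which is at (317,240). Now computing the remaining offset from this one view.

```bash
cat > off.py <<'E'
from h import *
def seatoff(f,box):
    im=np.load(f);c=eyes.get_calibration("wrist");s=probe_bus.get_state();r=R.from_quat(s["orientation"]).inv()
    q=blobs(im,(20,0,180),(40,80,255),(285,210,350,270))[0]
    zd=s["tool_pos"][2]+.0073
    d=r.apply(onz(c,cen(q),zd)-s["tool_pos"])
    y=blobs(im,(15,90,150),(30,255,255),box)[0];(u,v),rad=cv2.minEnclosingCircle(y)
    cc=cen(y);print("seat px",cc,(u,v),rad,cv2.boundingRect(y),"disc",cen(q))
    for p in(cc,(u,v)):
        w=onz(c,p,.09);print(w,"seat-disc tool",(r.apply(w-s["tool_pos"])-d).round(4),"disc",d.round(4))
E
python3 - <<'E'
from off import *
seatoff("pics/w3.npy",(300,185,335,215))
E
```

```text
seat px [314.21070615 202.37965072] (314.5, 202.5) 12.747649192810059 (303, 190, 24, 25) disc [316.65867026 238.99083558]
[0.47307676 0.27902485 0.09      ] seat-disc tool [ 0.0028 -0.0021  0.0778] disc [ 0.0012  0.0004 -0.0073]
[0.47304282 0.27874555 0.09      ] seat-disc tool [ 0.0027 -0.0018  0.0778] disc [ 0.0012  0.0004 -0.0073]
```

Call:
{"fn": "step_hand", "kwargs": {"motion": {"increments":[[0, 0, 0, 0.0027, -0.002, 0, 0], [0, 0, 0, 0, 0, 0, 0], [0, 0, 0, 0, 0, 0, 0], [0, 0, 0, 0, 0, 0, 0]]}}}

```text
clock: 5.65
tool_pos: [0.4714, 0.2791, 0.1604]
orientation: [0.99, 0.143, 0.001, -0.0]
ft_force: [1.4, -0.4, -0.6]
opening: 0.33
grasp_force: 30.0
```

```bash
python3 - <<'E'
from off import *
for i in range(4):
    np.save("pics/w4.npy",eyes.grab_frame("wrist"));seatoff("pics/w4.npy",(300,185,335,215))
for n in("top","scene"):
    im=eyes.grab_frame(n);np.save(f"pics/{n}1.npy",im)
c=eyes.get_calibration("top");im=np.load("pics/top1.npy");z=probe_bus.get_state()["tool_pos"][2]
print(z,proj(c,[.472,.279,z]))
t=cv2.resize(im[210:290,130:210],(400,400),interpolation=0);c=eyes.get_calibration("scene");u=np.array(proj(c,[.472,.279,.12])).astype(int)
s=cv2.resize(np.load("pics/scene1.npy")[u[1]-40:u[1]+40,u[0]-40:u[0]+40],(400,400),interpolation=0);print(u)
cv2.imwrite("pics/c4.png",np.hstack([t,s])[:,:,::-1])
E
```

```text
seat px [316.4795082  205.26411658] (316.5, 206.5) 12.103818893432617 (305, 195, 24, 20) disc [316.71650503 239.04534842]
[0.47278699 0.27912806 0.09      ] seat-disc tool [ 0.0003 -0.0001  0.0774] disc [ 0.0012  0.0005 -0.0073]
[0.47168925 0.27878506 0.09      ] seat-disc tool [-0.0009 -0.0001  0.0774] disc [ 0.0012  0.0005 -0.0073]
seat px [316.56448014 205.11111111] (316.6842041015625, 206.15789794921875) 12.17723560333252 (305, 194, 24, 21) disc [316.69347319 239.00717231]
[0.47280901 0.27909109 0.09      ] seat-disc tool [ 0.0005 -0.      0.0772] disc [ 0.0012  0.0005 -0.0073]
[0.47190638 0.27871299 0.09      ] seat-disc tool [-0.0005  0.0001  0.0772] disc [ 0.0012  0.0005 -0.0073]
seat px [316.62768287 204.96583443] (316.69049072265625, 206.09524536132812) 12.212883949279785 (305, 194, 24, 21) disc [316.697149   238.97991752]
[0.4728616 0.2790808 0.09     ] seat-disc tool [0.0007 0.     0.077 ] disc [ 0.0012  0.0005 -0.0073]
[0.47187182 0.27872995 0.09      ] seat-disc tool [-0.0004  0.0001  0.077 ] disc [ 0.0012  0.0005 -0.0073]
seat px [316.59800087 204.92177314] (316.7021179199219, 205.97872924804688) 12.279814720153809 (305, 194, 24, 21) disc [316.67831228 238.96165905]
[0.47283488 0.2791295  0.09      ] seat-disc tool [0.0007 0.     0.0768] disc [ 0.0012  0.0005 -0.0073]
[0.47192064 0.2787625  0.09      ] seat-disc tool [-0.0003  0.0001  0.0768] disc [ 0.0012  0.0005 -0.0073]
0.15942401132433537 [157.27021442 261.59533645]
[376 141]
```

View pics/c4.png

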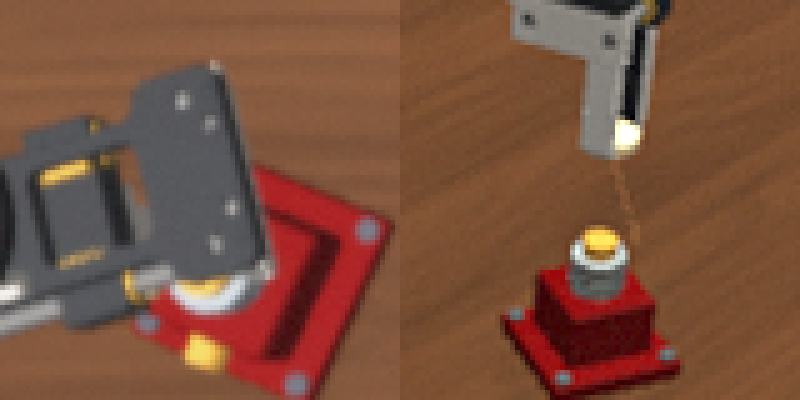

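The right crop shows the disc (625,135) in the fingers straight above the seat (603,241), consistent with the slanted view, and the wrist view gives a residual under 1 mm. Descending.

Call:
{"fn": "step_hand", "kwargs": {"motion": {"increments":[[0, 0, 0, 0.0003, 0, 0.03, 0], [0, 0, 0, 0, 0, 0.025, 0], [0, 0, 0, 0, 0, 0.008, 0], [0, 0, 0, 0, 0, 0, 0], [0, 0, 0, 0, 0, 0, 0], [0, 0, 0, 0, 0, 0, 0]]}}}

```text
clock: 6.55
tool_pos: [0.4724, 0.2797, 0.0981]
orientation: [0.99, 0.143, 0.001, -0.0]
ft_force: [0.3, -0.6, -0.8]
opening: 0.33
grasp_force: 30.0
```

Call:
{"fn": "step_hand", "kwargs": {"motion": {"increments":[[0, 0, 0, 0, 0, 0.002, 0], [0, 0, 0, 0, 0, 0, 0]]}}}

```text
clock: 6.75
tool_pos: [0.4716, 0.2794, 0.0951]
orientation: [0.99, 0.143, 0.001, -0.0]
ft_force: [0.5, 0.5, 0.3]
opening: 0.331
grasp_force: 30.0
```

Call:
{"fn": "step_hand", "kwargs": {"motion": {"increments":[[0, 0, 0, 0, 0, 0.001, 0], [0, 0, 0, 0, 0, 0, 0]]}}}

```text
clock: 6.95
tool_pos: [0.4711, 0.2792, 0.0935]
orientation: [0.99, 0.143, 0.0, -0.0]
ft_force: [0.1, -0.2, -0.1]
opening: 0.327
grasp_force: 30.0
```

Call:
{"fn": "step_hand", "kwargs": {"motion": {"increments":[[0, 0, 0, 0, 0, 0.0015, 0], [0, 0, 0, 0, 0, 0, 0]]}}}

```text
clock: 7.15
tool_pos: [0.4709, 0.2791, 0.0917]
orientation: [0.99, 0.143, -0.0, 0.0]
ft_force: [0.4, 0.2, -0.5]
opening: 0.324
grasp_force: 30.0
```

Call:
{"fn": "step_hand", "kwargs": {"motion": {"increments":[[0, 0, 0, 0, 0, 0.0007, 0], [0, 0, 0, 0, 0, 0, 0]]}}}

```text
clock: 7.35
tool_pos: [0.471, 0.2792, 0.0911]
orientation: [0.99, 0.143, -0.0, 0.0]
ft_force: [-0.1, 0.5, 1.1]
opening: 0.328
grasp_force: 30.0
```

Call:
{"fn": "step_hand", "kwargs": {"motion": {"increments":[[0, 0, 0, 0, 0, 0.0005, 0], [0, 0, 0, 0, 0, 0, 0]]}}}

```text
clock: 7.55
tool_pos: [0.4711, 0.2792, 0.0907]
orientation: [0.99, 0.143, -0.0, 0.0]
ft_force: [-0.9, -0.4, -0.2]
opening: 0.33
grasp_force: 30.0
```

Call:
{"fn": "step_hand", "kwargs": {"motion": {"increments":[[0, 0, 0, 0, 0, 0.0005, 0], [0, 0, 0, 0, 0, 0, 0], [0, 0, 0, 0, 0, 0, 0]]}}}

```text
clock: 7.85
tool_pos: [0.4712, 0.2792, 0.0907]
orientation: [0.99, 0.143, 0.0, -0.0]
ft_force: [-0.8, -0.1, 3.5]
opening: 0.326
grasp_force: 30.0
```

Call:
{"fn": "step_hand", "kwargs": {"motion": {"increments":[[0, 0, 0, 0, 0, 0.0005, 0], [0, 0, 0, 0, 0, 0, 0], [0, 0, 0, 0, 0, 0, 0]]}}}

```text
clock: 8.15
tool_pos: [0.4712, 0.2792, 0.0906]
orientation: [0.99, 0.143, 0.0, 0.0]
ft_force: [-2.1, -1.9, 6.6]
opening: 0.328
grasp_force: 30.0
```

Contact (6.6 N up). Ease off slightly, then release gently.

Call:
{"fn": "step_hand", "kwargs": {"motion": {"increments":[[0, 0, 0, 0, 0, -0.0006, 0], [0, 0, 0, 0, 0, 0, 0.35], [0, 0, 0, 0, 0, 0, 0.37], [0, 0, 0, 0, 0, 0, 0.4], [0, 0, 0, 0, 0, 0, 0.45], [0, 0, 0, 0, 0, 0, 0.5], [0, 0, 0, 0, 0, 0, 0.6], [0, 0, 0, 0, 0, 0, 0.7]]}}}

```text
clock: 8.95
tool_pos: [0.4711, 0.2792, 0.0903]
orientation: [0.99, 0.143, -0.0, -0.0]
ft_force: [-0.6, 0.4, 0.2]
opening: 0.637
grasp_force: 0.0
```

Call:
{"fn": "step_hand", "kwargs": {"motion": {"increments":[[0, 0, 0, 0, 0, -0.01, 0.7], [0, 0, 0, 0, 0, -0.03, 0.7], [0, 0, 0, 0, 0, -0.05, 0.7], [0, 0, 0, 0, 0, -0.05, 0.7], [0, 0, 0, 0, 0, -0.03, 0.7], [0, 0, 0, 0, 0, 0, 0.7], [0, 0, 0, 0, 0, 0, 0.7]]}}}

```text
clock: 9.65
tool_pos: [0.4714, 0.2794, 0.2616]
orientation: [0.99, 0.143, 0.001, -0.0]
ft_force: [-0.1, 0.6, -1.0]
opening: 0.696
grasp_force: 0.0
```

```bash
python3 - <<'E'
from h import *
c=eyes.get_calibration("wrist");im=eyes.grab_frame("wrist");np.save("pics/w5.npy",im)
q=blobs(im,(20,0,150),(40,80,255),(270,130,360,230))[0];print(cen(q),cv2.boundingRect(q),onz(c,cen(q),.098))
y=blobs(im,(20,0,150),(40,80,255),(270,130,360,230));print(len(y))
u,v=cen(q).astype(int);a=im[max(v-50,0):v+50,u-50:u+50]
c2=eyes.get_calibration("scene");s=eyes.grab_frame("scene");np.save("pics/scene2.npy",s);k=proj(c2,[.472,.279,.08]).astype(int)
b=s[k[1]-30:k[1]+30,k[0]-30:k[0]+30]
cv2.imwrite("pics/c5.png",np.hstack([cv2.resize(a,(390,390),interpolation=0),cv2.resize(b,(390,390),interpolation=0)])[:,:,::-1])
to([.4,.2,.26])
E
```

```text
[316.8658795  183.91765062] (304, 170, 27, 29) [0.47362109 0.27907541 0.098     ]
1
t 9.75 tcp [0.47   0.2788 0.2587] close-axis deg -73.51 zaxis [-0.003  -0.0012 -1.    ] op 0.697
shift(tool) [-0.0895  0.0557 -0.001 ]
```

View pics/c5.png

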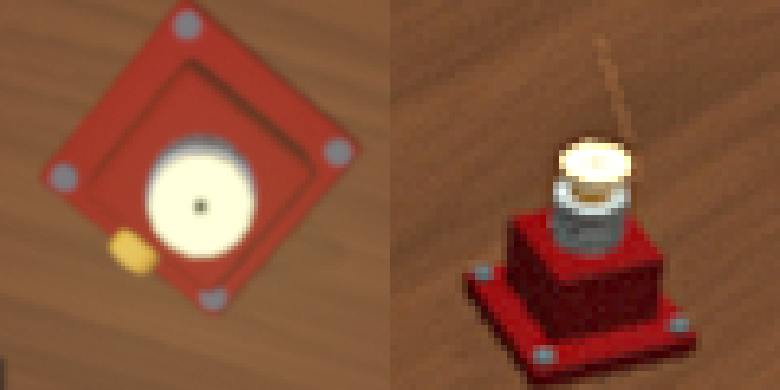

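The disc sits flat and centred on the seat: wrist crop centre (200,205) is concentric with the stub, and it is level in the scene crop. Now back over the panel to the nut, with a top-view check of the disc on the way.

```bash
python3 - <<'E'
from h import *
to([.5515,-.170,.26])
E
```

```text
t 9.75 tcp [0.47   0.2788 0.2587] close-axis deg -73.51 zaxis [-0.003  -0.0012 -1.    ] op 0.697
shift(tool) [-0.0492  0.4534 -0.001 ]
```

Call:
{"fn": "step_hand", "kwargs": {"motion": {"increments":[[0, 0, 0, -0.004, 0.045, 0, 1], [0, 0, 0, -0.004, 0.045, 0, 1], [0, 0, 0, -0.004, 0.045, 0, 1], [0, 0, 0, -0.005, 0.045, 0, 1], [0, 0, 0, -0.005, 0.045, 0, 1], [0, 0, 0, -0.005, 0.045, 0, 1], [0, 0, 0, -0.005, 0.045, 0, 1], [0, 0, 0, -0.005, 0.045, 0, 1]]}}}

```text
clock: 10.55
tool_pos: [0.5365, -0.0779, 0.2578]
orientation: [0.99, 0.143, -0.002, -0.001]
ft_force: [1.2, 0.5, 0.1]
opening: 0.997
grasp_force: 0.0
```

```bash
python3 - <<'E'
from h import *
to([.5515,-.170,.2])
E
```

```text
t 10.55 tcp [ 0.5365 -0.0779  0.2578] close-axis deg -73.52 zaxis [-0.0044  0.0016 -1.    ] op 0.997
shift(tool) [-0.0115  0.0927  0.0576]
```

Call:
{"fn": "step_hand", "kwargs": {"motion": {"increments":[[0, 0, 0, -0.006, 0.047, 0, 1], [0, 0, 0, -0.006, 0.046, 0.03, 1], [0, 0, 0, 0, 0, 0.03, 1], [0, 0, 0, 0, 0, 0, 1], [0, 0, 0, 0, 0, 0, 1], [0, 0, 0, 0, 0, 0, 1]]}}}

```text
clock: 11.15
tool_pos: [0.5526, -0.1641, 0.2042]
orientation: [0.99, 0.144, 0.001, 0.0]
ft_force: [-0.2, 0.4, -0.0]
opening: 0.996
grasp_force: 0.0
```

```bash
python3 - <<'E'
from h import *
c=eyes.get_calibration("wrist");im=eyes.grab_frame("wrist");np.save("pics/w6.npy",im);cv2.imwrite("pics/w6.png",im[:,:,::-1])
t=eyes.grab_frame("top");c2=eyes.get_calibration("top")
q=blobs(t,(15,0,150),(45,90,255),(145,240,195,285))[:1]
if q:print("disc on seat top view",cen(q[0]),onz(c2,cen(q[0]),.098),cv2.boundingRect(q[0]))
print(proj(c,[.5515,-.17,.028]))
to([.5515,-.170,.2])
E
```

```text
disc on seat top view [168.44987147 262.82090831] [0.47199042 0.27964051 0.098     ] (160, 255, 17, 17)
[320.33409144 185.3935403 ]
t 11.25 tcp [ 0.5531 -0.1642  0.2051] close-axis deg -73.42 zaxis [ 0.0028 -0.0012 -1.    ] op 0.997
shift(tool) [-0.0032  0.0051  0.0051]
```

View pics/w6.png

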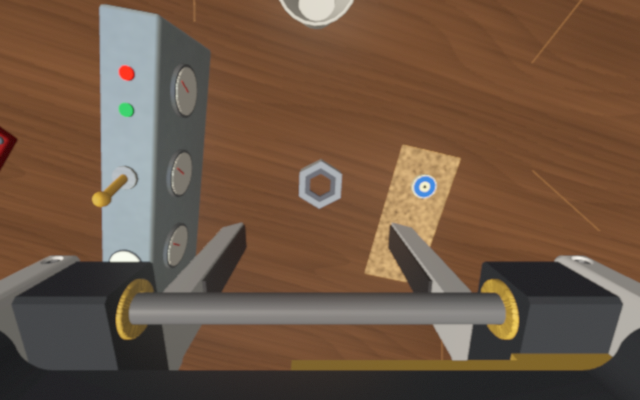

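The nut is at (320,184) with flats facing left and right, i.e. towards the fingers. The toggle runs from (125,178) to its tip at (102,200), well to the left.

```bash
cat > nut.py <<'E'
from h import *
def nutfit(im,c,z,box):
    q=blobs(im,(0,0,120),(180,70,255),box)[0]
    b=cv2.approxPolyDP(cv2.convexHull(q),3,True)[:,0]
    g=blobs(im,(0,0,140),(180,60,255),box)[0]
    P=np.array([onz(c,x[0],z)[:2] for x in q]);ts=np.arange(-90,90,1)
    w=np.array([np.ptp(P@[np.cos(np.radians(t)),np.sin(np.radians(t))]) for t in ts])
    f=np.array([w[(ts==a)|(ts==a+60)|(ts==a+120)].sum() for a in range(-90,-30)])
    t=-90+np.argmin(f);cn=[]
    for a in(t,t+60):
        d=np.array([np.cos(np.radians(a)),np.sin(np.radians(a))]);v=P@d;cn.append((v.max()+v.min())/2)
    A=np.array([[np.cos(np.radians(a)),np.sin(np.radians(a))] for a in(t,t+60)])
    print("flat",t,f.min()/3,"centre",np.linalg.solve(A,cn),"poly",len(b),"cen",cen(q),onz(c,cen(q),z));return np.linalg.solve(A,cn),t
E
python3 - <<'E'
from nut import *
im=np.load("pics/w6.npy");c=eyes.get_calibration("wrist")
p,t=nutfit(im,c,.028,(285,150,360,220))
to([p[0],p[1],.2],t)
E
```

```text
flat -76 0.05525214044685225 centre [ 0.55303255 -0.16929603] poly 6 cen [319.48049872 184.0630861 ] [ 0.55345742 -0.16883903  0.028     ]
t 11.25 tcp [ 0.5531 -0.1642  0.2051] close-axis deg -73.42 zaxis [ 0.0028 -0.0012 -1.    ] op 0.997
shift(tool) [-0.0015  0.0049  0.0051]
rz 0.045
```

Call:
{"fn": "step_hand", "kwargs": {"motion": {"increments":[[0, 0, 0.04, -0.0025, 0.005, 0, 1], [0, 0, 0, 0, 0, 0.045, 1], [0, 0, 0, 0, 0, 0.045, 0.9], [0, 0, 0, 0, 0, 0.045, 0.9], [0, 0, 0, 0, 0, 0.035, 0.9], [0, 0, 0, 0, 0, 0.02, 0.9], [0, 0, 0, 0, 0, 0, 0.9], [0, 0, 0, 0, 0, 0, 0.9]]}}}

```text
clock: 12.05
tool_pos: [0.5523, -0.1702, 0.0145]
orientation: [0.992, 0.124, 0.001, 0.001]
ft_force: [1.4, -0.3, 0.7]
opening: 0.9
grasp_force: 0.0
```

```bash
python3 - <<'E'
from h import *
to([.5525,-.1695,.0055],-75.5)
E
```

```text
t 12.05 tcp [ 0.5523 -0.1702  0.0145] close-axis deg -75.75 zaxis [ 1.9e-03 -9.0e-04 -1.0e+00] op 0.9
shift(tool) [ 0.0004 -0.0006  0.009 ]
rz -0.0044
```

Call:
{"fn": "step_hand", "kwargs": {"motion": {"increments":[[0, 0, 0, 0, 0, 0.009, 0.8], [0, 0, 0, 0, 0, 0, 0.7], [0, 0, 0, 0, 0, 0, 0.65], [0, 0, 0, 0, 0, 0, 0.6], [0, 0, 0, 0, 0, 0, 0.55], [0, 0, 0, 0, 0, 0, 0.4], [0, 0, 0, 0, 0, 0, 0.2], [0, 0, 0, 0, 0, 0, 0.2]]}}}

```text
clock: 12.85
tool_pos: [0.5512, -0.1699, 0.0046]
orientation: [0.992, 0.124, 0.0, -0.0]
ft_force: [-0.4, 2.0, 4.5]
opening: 0.553
grasp_force: 30.0
```

Call:
{"fn": "step_hand", "kwargs": {"motion": {"increments":[[0, 0, 0, 0, 0, 0, 0.2], [0, 0, 0, 0, 0, 0, 0.2], [0, 0, 0, 0, 0, 0, 0.2]]}}}

```text
clock: 13.15
tool_pos: [0.5512, -0.1699, 0.0047]
orientation: [0.992, 0.124, 0.0, -0.0]
ft_force: [-1.6, 2.7, 5.6]
opening: 0.551
grasp_force: 30.0
```

```bash
python3 - <<'E'
from nut import *
c=eyes.get_calibration("wrist");im=eyes.grab_frame("wrist");np.save("pics/w7.npy",im)
p,t=nutfit(im,c,.028,(250,180,385,300))
s=probe_bus.get_state();print("nut in tool",R.from_quat(s["orientation"]).inv().apply([p[0]-s["tool_pos"][0],p[1]-s["tool_pos"][1],.028-s["tool_pos"][2]]))
to([.55,-.17,.25],t)
cv2.imwrite("pics/w7.png",im[:,:,::-1])
E
```

```text
flat -76 0.07509474251617819 centre [ 0.54808923 -0.17166524] poly 8 cen [316.59811221 246.26815574] [ 0.55453969 -0.16951208  0.028     ]
nut in tool [-0.00343577  0.00089755 -0.0233507 ]
t 13.2 tcp [ 0.5512 -0.1699  0.0047] close-axis deg -75.81 zaxis [ 2.e-04  4.e-04 -1.e+00] op 0.546
shift(tool) [-0.0011 -0.0003 -0.2453]
rz 0.0034
```

View pics/w7.png

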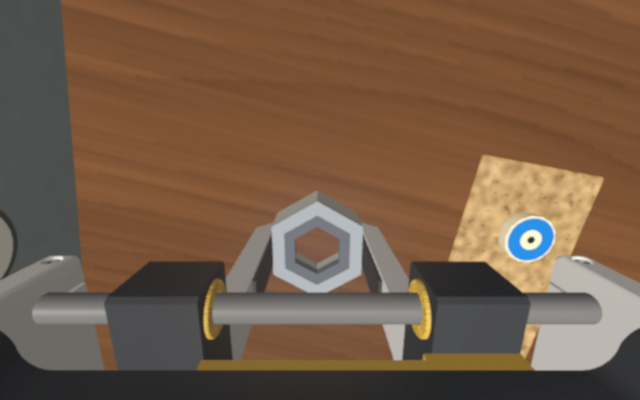

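The nut is gripped flat-on (opening 52 mm), top-face hexagon from (317,201) to (317,294), so its centre is (317.4,247.5). Computing its tool-frame offset and lifting.

```bash
python3 - <<'E'
from h import *
c=eyes.get_calibration("wrist");im=np.load("pics/w7.npy");s=probe_bus.get_state()
r=R.from_quat(s["orientation"]).inv()
h=cv2.cvtColor(im,cv2.COLOR_RGB2HSV)[190:300,317];print(h[:,2].tolist())
p=onz(c,(317.4,247.5),.028);print(p,"nut in tool",r.apply(p-s["tool_pos"]))
E
```

```text
[130, 127, 127, 125, 125, 125, 125, 122, 119, 120, 125, 145, 175, 189, 192, 192, 192, 192, 192, 192, 192, 192, 192, 192, 189, 177, 151, 133, 130, 129, 129, 130, 129, 130, 129, 129, 122, 122, 125, 127, 128, 129, 130, 130, 128, 127, 128, 128, 129, 130, 131, 131, 132, 131, 132, 133, 132, 131, 130, 129, 127, 127, 127, 126, 124, 122, 121, 120, 120, 119, 119, 119, 122, 127, 131, 132, 131, 129, 122, 101, 88, 85, 87, 99, 120, 128, 130, 130, 129, 129, 129, 129, 130, 137, 160, 184, 191, 193, 192, 192, 192, 184, 144, 96, 84, 86, 91, 96, 100, 102]
[ 0.55390453 -0.17015343  0.028     ] nut in tool [ 0.0025727   0.00085771 -0.02334894]
```

Call:
{"fn": "step_hand", "kwargs": {"motion": {"increments":[[0, 0, 0, 0, 0, -0.01, 0.2], [0, 0, 0, 0, 0, -0.03, 0.2], [0, 0, 0, 0, 0, -0.05, 0.2], [0, 0, 0, 0, 0, -0.05, 0.2], [0, 0, 0, 0, 0, -0.05, 0.2], [0, 0, 0, 0, 0, -0.05, 0.2], [0, 0, 0, 0, 0, -0.025, 0.2], [0, 0, 0, 0, 0, 0, 0.2]]}}}

```text
clock: 14.0
tool_pos: [0.5536, -0.172, 0.2749]
orientation: [0.992, 0.123, 0.005, 0.003]
ft_force: [0.7, 0.3, -2.8]
opening: 0.551
grasp_force: 30.0
```

```bash
python3 - <<'E'
from nut import *
im=eyes.grab_frame("wrist");np.save("pics/w8.npy",im);to([.472,.279,.26])
h=cv2.cvtColor(im,cv2.COLOR_RGB2HSV)[190:300,317];print(h[:,2].tolist())
E
```

```text
t 14.05 tcp [ 0.5519 -0.1711  0.271 ] close-axis deg -75.82 zaxis [ 0.0038 -0.0025 -1.    ] op 0.55
shift(tool) [ 0.0328 -0.456   0.0095]
[121, 123, 124, 122, 122, 122, 122, 121, 121, 120, 124, 142, 172, 185, 187, 188, 188, 188, 188, 188, 188, 187, 188, 188, 184, 169, 143, 128, 126, 125, 125, 124, 124, 125, 125, 121, 118, 121, 120, 119, 118, 118, 120, 121, 121, 120, 120, 123, 126, 125, 124, 124, 122, 121, 119, 117, 114, 115, 119, 123, 124, 125, 124, 124, 122, 123, 122, 121, 121, 123, 125, 125, 125, 126, 127, 129, 128, 126, 119, 99, 85, 83, 86, 100, 119, 126, 126, 125, 126, 126, 126, 126, 126, 132, 157, 179, 187, 188, 189, 187, 188, 179, 140, 94, 81, 84, 89, 92, 97, 101]
```

```bash
python3 - <<'E'
from h import *
c=eyes.get_calibration("wrist");im=np.load("pics/w8.npy");s=probe_bus.get_state()
r=R.from_quat(s["orientation"]).inv();z=s["tool_pos"][2]+.0233
f=lambda uv:r.apply(onz(c,uv,z)-s["tool_pos"])
for v in(201.5,215.5,283.5,292):print(v,f((317.3,v)).round(4))
h=cv2.cvtColor(im,cv2.COLOR_RGB2HSV)[248,262:375,2];print(h.tolist())
E
```

```text
201.5 [ 0.0303  0.0008 -0.0232]
215.5 [ 0.0221  0.0008 -0.0232]
283.5 [-0.0208  0.0008 -0.0234]
292 [-0.0266  0.0008 -0.0234]
[134, 131, 118, 94, 72, 60, 56, 56, 56, 74, 126, 167, 185, 188, 188, 188, 188, 188, 188, 187, 187, 183, 165, 140, 128, 125, 126, 126, 126, 126, 126, 123, 109, 97, 106, 113, 115, 116, 115, 116, 116, 116, 117, 117, 117, 117, 116, 117, 117, 117, 117, 117, 117, 118, 119, 119, 119, 120, 120, 120, 121, 122, 121, 122, 122, 122, 123, 123, 124, 123, 124, 125, 125, 126, 127, 125, 119, 114, 121, 125, 127, 127, 128, 127, 127, 126, 130, 147, 173, 186, 188, 188, 189, 188, 188, 189, 189, 188, 185, 167, 126, 84, 72, 71, 69, 75, 109, 144, 151, 143, 138, 137, 138]
```

Call:
{"fn": "step_hand", "kwargs": {"motion": {"increments":[[0, 0, 0, 0.003, -0.038, 0, 0.2], [0, 0, 0, 0.003, -0.04, 0, 0.2], [0, 0, 0, 0.003, -0.04, 0, 0.2], [0, 0, 0, 0.003, -0.04, 0, 0.2], [0, 0, 0, 0.003, -0.04, 0, 0.2], [0, 0, 0, 0.003, -0.04, 0, 0.2], [0, 0, 0, 0.003, -0.04, 0, 0.2], [0, 0, 0, 0.003, -0.04, 0, 0.2]]}}}

```text
clock: 14.85
tool_pos: [0.4938, 0.1449, 0.265]
orientation: [0.992, 0.123, -0.003, 0.0]
ft_force: [0.1, 0.0, -3.1]
opening: 0.552
grasp_force: 30.0
```

```bash
python3 - <<'E'
from h import *
to([.472,.279,.26])
E
```

```text
t 14.85 tcp [0.4938 0.1449 0.265 ] close-axis deg -75.82 zaxis [-0.0067 -0.0012 -1.    ] op 0.552
shift(tool) [ 0.0118 -0.1353  0.005 ]
```

Call:
{"fn": "step_hand", "kwargs": {"motion": {"increments":[[0, 0, 0, 0.004, -0.045, 0, 0.2], [0, 0, 0, 0.004, -0.045, 0, 0.2], [0, 0, 0, 0.003, -0.03, 0.005, 0.2], [0, 0, 0, 0.001, -0.015, 0.03, 0.2], [0, 0, 0, 0, 0, 0.03, 0.2], [0, 0, 0, 0, 0, 0, 0.2], [0, 0, 0, 0, 0, 0, 0.2], [0, 0, 0, 0, 0, 0, 0.2]]}}}

```text
clock: 15.65
tool_pos: [0.4755, 0.2775, 0.2047]
orientation: [0.992, 0.123, 0.0, -0.0]
ft_force: [0.2, -0.5, -1.4]
opening: 0.551
grasp_force: 30.0
```

```bash
python3 - <<'E'
from h import *
for i in range(3):
    eyes.grab_frame("wrist");to([.4718,.2794,.1127])
E
```

```text
t 15.7 tcp [0.4759 0.2776 0.2055] close-axis deg -75.86 zaxis [ 2.2e-03  8.0e-04 -1.0e+00] op 0.55
shift(tool) [-0.0038 -0.0028  0.0928]
t 15.75 tcp [0.4761 0.2777 0.2058] close-axis deg -75.85 zaxis [ 0.0029  0.001  -1.    ] op 0.551
shift(tool) [-0.004  -0.0027  0.0931]
t 15.8 tcp [0.4761 0.2777 0.2059] close-axis deg -75.85 zaxis [ 0.0029  0.0011 -1.    ] op 0.551
shift(tool) [-0.004  -0.0027  0.0932]
```

Call:
{"fn": "step_hand", "kwargs": {"motion": {"increments":[[0, 0, 0, -0.004, -0.0025, 0.03, 0.2], [0, 0, 0, 0, 0, 0.025, 0.2], [0, 0, 0, 0, 0, 0.015, 0.2], [0, 0, 0, 0, 0, 0, 0.2], [0, 0, 0, 0, 0, 0, 0.2], [0, 0, 0, 0, 0, 0, 0.2], [0, 0, 0, 0, 0, 0, 0.2], [0, 0, 0, 0, 0, 0, 0.2]]}}}

```text
clock: 16.6
tool_pos: [0.4711, 0.2795, 0.1354]
orientation: [0.992, 0.124, 0.001, -0.0]
ft_force: [-0.6, 0.2, -2.4]
opening: 0.551
grasp_force: 30.0
```

```bash
python3 - <<'E'
from h import *
to([.4718,.2794,.1127])
E
```

```text
t 16.6 tcp [0.4711 0.2795 0.1354] close-axis deg -75.8 zaxis [ 2.1e-03  8.0e-04 -1.0e+00] op 0.551
shift(tool) [0.0006 0.0003 0.0227]
```

Call:
{"fn": "step_hand", "kwargs": {"motion": {"increments":[[0, 0, 0, 0.0006, 0, 0.01, 0.2], [0, 0, 0, 0, 0, 0.008, 0.2], [0, 0, 0, 0, 0, 0.004, 0.2], [0, 0, 0, 0, 0, 0, 0.2], [0, 0, 0, 0, 0, 0, 0.2], [0, 0, 0, 0, 0, 0, 0.2], [0, 0, 0, 0, 0, 0, 0.2], [0, 0, 0, 0, 0, 0, 0.2]]}}}

```text
clock: 17.4
tool_pos: [0.4711, 0.2795, 0.1125]
orientation: [0.992, 0.124, 0.0, -0.0]
ft_force: [-0.4, 0.2, -2.3]
opening: 0.551
grasp_force: 30.0
```

```bash
python3 - <<'E'
from h import *
for i in range(2):
    s=eyes.grab_frame("scene");to([.4718,.2794,.1127])
c2=eyes.get_calibration("scene");k=proj(c2,[.472,.279,.11]).astype(int);print(k)
for z in(.09,.098,.108,.136):print(z,proj(c2,[.4718,.2794,z]).round(1))
print(probe_bus.get_state()["ft_force"],probe_bus.get_state()["qvel"].round(4))
cv2.imwrite("pics/fin.png",cv2.resize(s[k[1]-30:k[1]+30,k[0]-30:k[0]+30],(600,600),interpolation=cv2.INTER_NEAREST)[:,:,::-1])
E
```

```text
t 17.45 tcp [0.4711 0.2794 0.1125] close-axis deg -75.8 zaxis [ 5.e-04  2.e-04 -1.e+00] op 0.551
shift(tool) [ 0.0007  0.0002 -0.0002]
t 17.5 tcp [0.4711 0.2794 0.1124] close-axis deg -75.8 zaxis [ 5.e-04  2.e-04 -1.e+00] op 0.551
shift(tool) [ 0.0007  0.0002 -0.0003]
[376 144]
0.09 [376.1 149.4]
0.098 [376.3 147.2]
0.108 [376.6 144.5]
0.136 [377.4 136.8]
[-0.19551823 -0.31024714 -2.39931342] [-0.      0.001   0.0002  0.0006  0.0002 -0.0005]
```

View pics/fin.png

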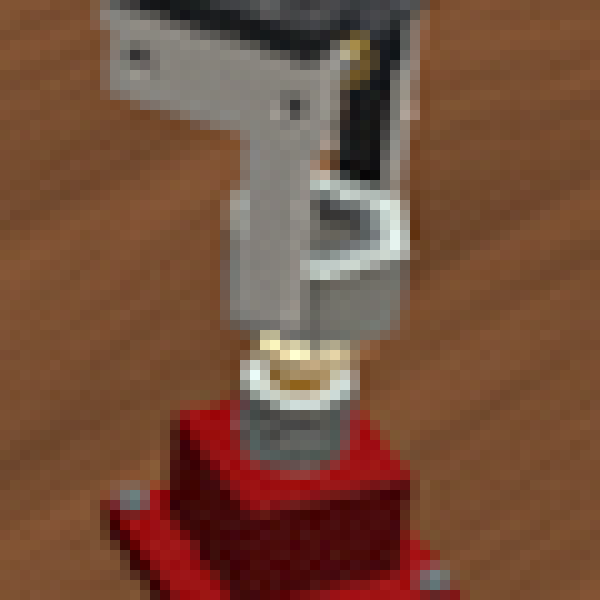

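The final scene crop shows the nut level and centred over the seated disc. The disc is just visible below it at (303,352), with a clear gap (computed at about 9.8 mm), and the wrist carries only the nut's weight.

```bash
python3 -c "
from plant import robot, eyes, workorder, probe_bus
print(workorder.close_job())"
```

```text
the job is handed in; nothing more can be done
None
```

I handed the job in at about 17.5 s: the plain disc sits flat on the brass seat, centred to about 1 mm, and the arm holds the union nut level and centred about 10 mm above it, touching neither disc nor block. The panel, toggle, spare disc, cup and wrench were kept clear throughout; I don't have the judge's verdict.

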